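# Tip the check sphere to the datum end of its carrier

### The job

Pick up the ball carrier with the blue end, tilt it blue end down to about 30 degrees so that its steel check ball rolls to the blue end, and hold it so for about a second. Then bring it level and set it gently back on the middle of its own black round stage, lengthwise along the stage's white line, with the ball still at the blue end. Never tilt it steeper than 45 degrees, and leave the orange-ended carrier, the keypad and the jar alone.

Things in the scene. Friction and masses are not known exactly. Their poses are not given: they have to be found in the camera images.
- carrier_blue_mid (a point): centre (22.5 mm above the underside) of the loose ball carrier with the blue end: open-topped aluminium trough, 46 mm wide (its x), 150 mm long (its y), 45 mm high (its z, up), side walls 5 mm thick, about 0.3 kg, grasped across its width. The +y end is blue, the -y end bare. It starts level on the middle of its own round stage, ball at the bare end.
- carrier_blue: the same carrier, origin at the centre of its underside, same axes. Its white inner floor has a ridge across the middle and falls 5 degrees to both ends, so while level the ball stays in the end it is in. Turning it about its x so that the +y end goes down rolls the ball to the blue end.
- ball_center (a point): centre of the loose polished steel ball, 30 mm across, about 0.11 kg, in the blue-ended carrier; resting in either end its centre lies about 54 mm from the carrier's middle along the carrier's y
- stage_blue: fixed black round stage under the blue-ended carrier, 180 mm across, 30 mm high, ring of small steel dots near its edge; origin at the centre of its underside, on the bench; its y runs along a white line across its top, and the carrier starts lengthwise along this line
- carrier_orange_mid (a point): centre of a look-alike loose carrier, orange at its +y end, same sizes and axes, with a brass ball, on a second black round stage like the first: leave alone
- keypad: loose black keypad, 90 x 60 x 24 mm, lying on the bench, origin at the centre of its underside: leave alone
- jar: loose closed amber jar, 48 mm across, 60 mm high, origin at the centre of its underside: leave alone
Things that resemble listed ones, but are neither listed nor needed, are in the scene too. Of the things shaped like the part that bears ball_center, the bare steel one is meant. Leave any turquoise look-alike of the stage_blue alone.

How it is judged:
By the outcome, as a careful person would: the job done as asked, in the order asked, and still so for the second after the job is handed in, with the robot touching nothing.
It also fails if it takes over 48 s, if anything falls off the work surface, if the arm or the gripper's body presses on something with over 40 N, if the wrist force passes 120 N, or if a joint passes its speed limit or range.

### The arm

A 6-joint arm with a two-finger parallel gripper is mounted at the origin on the work surface. World frame = base frame: x ahead of the robot, y to its left, z up, the work surface at z = 0. Lengths are in m, angles in rad, forces in N, time in s.
With the tool pointing down it reaches from about 0.375 to 0.975 m from the base axis. Payload 3.8 kg.
Tool frame: the origin (TCP) lies at the very end of the fingers, on their centre line; the grasp point (between the pads) lies 19 mm behind it; y points along the fingers, x is the direction in which the jaws open and shut, and the axes are right-handed (so a half turn about y gives the same grasp; the last joint's range is limited). The gripper opens to 85 mm and grips with 20 to 120 N. Pads are 22 mm wide; open, the fingers measure 114 mm over their backs; the gripper's body (76 mm by 85 mm) begins 54 mm behind the grasp point. The pads swing forward as they close: fully open they stand 13 mm farther back than shut.
Start: joints at [-1.275, 0.264, 1.604, -0, 1.274, -0.037], TCP at [0.221, -0.638, 0.231] pointing down, gripper open.
Joint ranges: [-2.63, 2.63], [-0.94, 2.18], [0.31, 2.57], [-1.31, 4.45], [0, 2.66], [-2.55, 2.55]. Speed limits (rad/s): [2.57, 2.57, 3.14, 3.14, 3.14, 3.14].

### API

Orientations are given as a rotation vector (axis times angle).
In Python, from workcell import bot, cams gives the robot as it stands.
- The arm moves only by the tool play_rows, never from a script. Its argument "motion" is a list of rows, each a list of 2 entries, a list of its own where there are three numbers: the shift along the world's x, y, z normalised to -1 to 1, where 1 is 400 mm, then the turn, a rotation vector about the world's x, y, z normalised to -1 to 1, where 1 is pi/4 rad. In form: [[[tx, ty, tz], [ax, ay, az]], ...]. A call has 1 to 10 rows; each row is the pose to reach, as a shift and turn from the pose commanded when the call began; what a row does not reach only later rows make up. A row lasts 1/8 s, in which the tool goes at most 62.5 mm and 10.7 degrees, less where a joint would pass 70% of its speed; a pose out of reach is approached as far as the arm can. A call with a number of a shift or a turn outside -1 to 1 is refused whole. A call with a gripper value outside its range is refused whole. "gripper" is the closure, from 0 (fully open) to 1 (shut), set as the call begins (left out, the last holds). The fingers move at their own pace and stop on an object; "squeeze" is the grip in N (left out, the last holds). Time passes only in rows, so rows that repeat a pose let the fingers close. It gives the time, the measured TCP pose, the force and the opening at its end, in the units of the state.
- bot.read_state(): the state, without advancing time (a new reading comes with each control period).
- cams.read_camera(name): name is "side" or "top"; returns (picture, depth): 480x640x3 uint8, red, green, blue; 480x640 float32, m along the optical axis (not along the pixel's ray), 0 where there is no reading.
- cams.calibration(name): a dict with "mtx" (3x3 intrinsics, pixels), "R" (3x3) and "t" (3): a world point X has camera coordinates R X + t. Camera axes: x right, y down, z forward; pixel columns grow to the right and rows downward; lengths in m; the calibration is good to about 2 mm. A picture is of the moment at which its call begins. calibration takes no time and is no camera call.
- bot.finish_job(): hands the job in, once; it reports no verdict.
Trained networks look in the newest picture that a camera, given by its name, has taken for a name from the list of things; names that differ only in an ending like _2 or _b are one class to them, and where a whole thing is asked for, a point or a joint stands for the part that bears it (a point fixed in the world has none). Each returns a list of dicts, best first, with "conf" (0 to 1); they miss things now and then, are a little off and sometimes report something else, mostly with a low value. They report only what shows in the picture. A call takes as long as a camera call. They do not tell look-alikes from the thing itself.
- cams.recognise(camera, label): "xyz" ([x, y, z] in m, in the coordinates of the camera as it stood for that picture, good to about 4 mm: the middle of the surface that is visible of it).
- cams.regions_of(camera, label): "mask" (480x640 bool, what is visible of it).
- cams.mark_of(camera, label): "xyz" ([x, y, z] in m, in the coordinates of the camera as it stood for that picture, good to about 4 mm: a listed point, or the origin of a listed thing).
The state is a dict: "time": time; "q": joint angles; "joint_vel": joint speeds; "joint_torque": joint torques, N m; "tool_pos": TCP position; "tcp_rot": TCP orientation; "wrist_force": force on the tool from outside, world axes, zero at the start; "torque": the same for the moment, N m; "width": opening from 0.0 (shut) to 1.0 (fully open).
Only numpy, scipy, OpenCV 4.12 (cv2) and the standard library are available. Lean on these libraries where they do the work, as an engineer would, in place of code of your own. Each camera call takes 0.05 s, during which the arm holds its last target.

## Working session

There is one attempt and no reset: what is moved stays moved. The work goes in short steps, Python scripts to look and compute and a tool call to move; the robot and the scene stay as the last step left them, time stands still between calls to the robot, and variables do not carry over. Pictures are saved under pics/ and viewed, and the job is handed in when it is done.

Besides the shell and the picture viewer there is one more tool, called after "Emit:" by a JSON object that holds its "api" and its "payload". play_rows: Moves the arm, as the interface text tells. Its arguments: {"type":"object","properties":{"motion":{"type":"array","items":{"type":"array"}},"gripper":{"type":"number"},"squeeze":{"type":"number"}},"required":["motion"]}

```bash
mkdir -p pics && ls
python3 - <<'E'
from workcell import bot, cams
import cv2, numpy as np
s=bot.read_state(); print({k:np.round(v,3) for k,v in s.items()})
for n in ("top","side"):
    p,d=cams.read_camera(n); cv2.imwrite(f"pics/{n}0.png",p[:,:,::-1]); np.save(f"{n}0_d.npy",d)
    c=cams.calibration(n); print(n,c)
    R,t=np.array(c["R"]),np.array(c["t"])
    for l in ("carrier_blue_mid","ball_center","stage_blue","carrier_orange_mid","keypad","jar"):
        print(l,[(round(r["conf"],2),np.round(R.T@(np.array(r["xyz"])-t),3).tolist()) for r in cams.mark_of(n,l)])
E
```

```text
pics
{'time': np.float64(0.0), 'q': array([-1.275,  0.265,  1.605, -0.   ,  1.274, -0.037]), 'joint_vel': array([0.001, 0.   , 0.001, 0.   , 0.001, 0.   ]), 'joint_torque': array([-4.0000e-03, -5.1512e+01, -3.6732e+01, -0.0000e+00,  1.3000e-02,
       -0.0000e+00]), 'tool_pos': array([ 0.22 , -0.637,  0.23 ]), 'tcp_rot': array([-1.347,  0.962, -0.959]), 'wrist_force': array([ 0.045, -0.368,  0.356]), 'torque': array([ 0.04 ,  0.027, -0.033]), 'width': np.float64(1.001)}
top {'mtx': array([[480.08188879,   0.        , 318.0258014 ],
       [  0.        , 480.08188879, 246.25854739],
       [  0.        ,   0.        ,   1.        ]]), 'R': array([[ 1.53467075e-02, -9.99879790e-01,  2.20982405e-03],
       [-9.82255741e-01, -1.54892822e-02, -1.86905701e-01],
       [ 1.86917462e-01,  6.97774760e-04, -9.82375374e-01]]), 't': array([-0.08766006,  0.5325626 ,  0.6998637 ])}
carrier_blue_mid [(0.92, [0.549, -0.19, 0.052]), (0.26, [0.732, 0.028, -0.003])]
ball_center [(0.67, [0.528, -0.363, 0.016]), (0.59, [0.54, -0.242, 0.049])]
stage_blue [(0.96, [0.546, -0.19, 0.003]), (0.66, [0.303, -0.
[... 164 characters left out ...]
]
jar [(0.94, [0.731, 0.03, 0.0])]
side {'mtx': array([[623.19327106,   0.        , 314.9136866 ],
       [  0.        , 623.19327106, 237.73210148],
       [  0.        ,   0.        ,   1.        ]]), 'R': array([[ 0.99933514, -0.0355574 ,  0.00805973],
       [-0.01451056, -0.59068634, -0.80677078],
       [ 0.03344744,  0.80611744, -0.59080957]]), 't': array([-0.52012843,  0.02776197,  1.1683438 ])}
carrier_blue_mid [(0.61, [0.542, -0.186, 0.052])]
ball_center [(0.74, [0.527, -0.361, 0.016])]
stage_blue [(0.7, [0.304, -0.16, -0.001]), (0.65, [0.543, -0.191, 0.0])]
carrier_orange_mid [(0.95, [0.531, 0.214, 0.053])]
keypad [(0.82, [0.761, -0.156, 0.005])]
jar [(0.76, [0.725, 0.025, -0.0])]
```

View pics/top0.png

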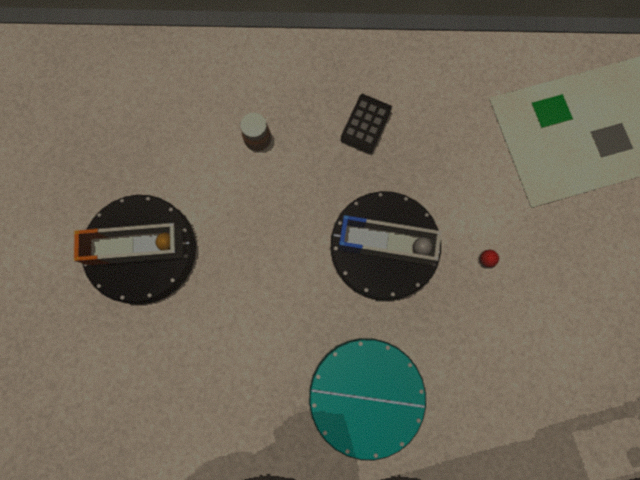

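View pics/side0.png

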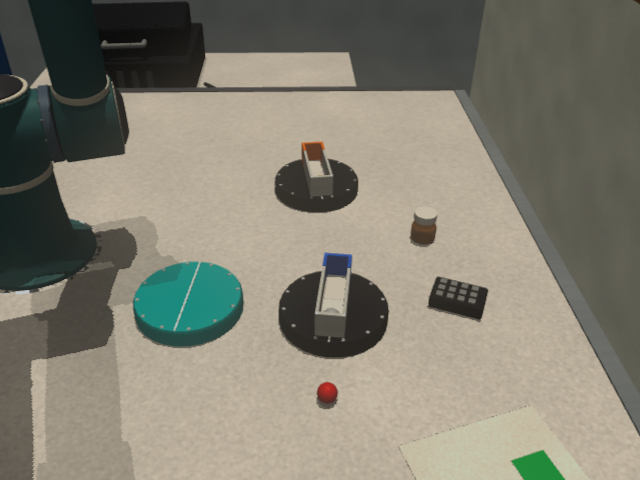

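Run:
```python
import cv2
a=cv2.imread('pics/top0.png')
c=cv2.resize(a[170:330,320:480],(590,590),interpolation=cv2.INTER_CUBIC)
cv2.imwrite('pics/crop0.png',c)
```

```text
(no output)
```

View pics/crop0.png

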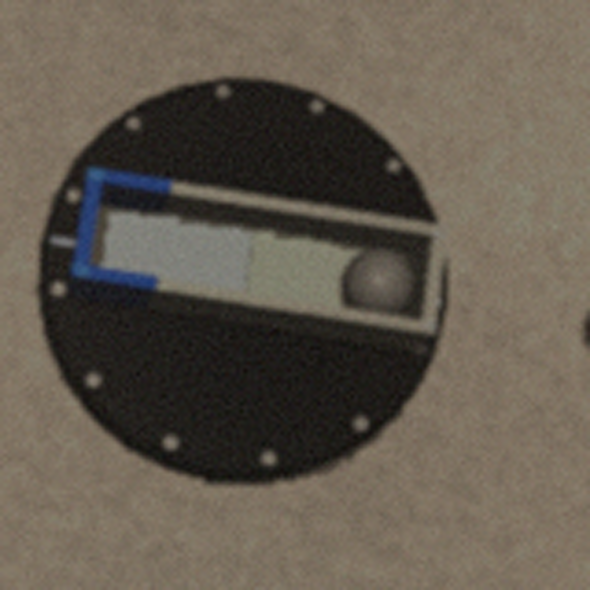

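The top view shows the blue carrier at about (390,238), with the grey steel ball at (423,245) in its bare end. It sits on a black stage centred near (386,246).

Look-alikes, by pixel in the top view:
- **Carriers:** the orange one at (130,243).
- **Balls:** brass at (163,241) and a loose red one at (489,258).
- **Stages:** the black one under the orange carrier at (139,250) and the turquoise one at (368,398).

The crop confirms the blue end and the steel ball at the bare end, so I'm choosing the carrier at (390,238). Next I'll measure it precisely.

```bash
cat > h.py <<'E'
from workcell import bot, cams
import cv2, numpy as np
def cal(n):
    c=cams.calibration(n); return np.array(c["mtx"]),np.array(c["R"]),np.array(c["t"])
def onplane(n,uv,z):
    K,R,t=cal(n); uv=np.atleast_2d(uv).astype(float)
    r=np.c_[uv,np.ones(len(uv))]@np.linalg.inv(K).T@R
    o=-R.T@t
    return o+r*((z-o[2])/r[:,2])[:,None]
def proj(n,X):
    K,R,t=cal(n); c=(np.atleast_2d(X)@R.T+t)@K.T; return c[:,:2]/c[:,2:]
def cloud(n,d):
    K,R,t=cal(n); v,u=np.mgrid[:480,:640]
    r=np.stack([(u-K[0,2])/K[0,0],(v-K[1,2])/K[1,1],np.ones_like(d)],-1)*d[...,None]
    X=(r-t)@R; X[d<=0]=np.nan; return X
E
python3 - <<'E'
from h import *
for n in ("top","side"):
    p=cv2.imread(f'pics/{n}0.png'); d=np.load(f'{n}0_d.npy'); X=cloud(n,d)
    near=np.hypot(X[...,0]-.545,X[...,1]+.19)<.13
    g=p.max(2)
    # stage mask: dark + near stage height
    m=near&(X[...,2]>.022)&(X[...,2]<.036)
    print(n,'stage z med',np.nanmedian(X[m][:,2]))
    # dots: bright small on stage
    P=X[m]; 
    mm=(near&(g>90)&(X[...,2]>.02)&(X[...,2]<.04)).astype(np.uint8)
    k,l,s,c=cv2.connectedComponentsWithStats(mm)
    pts=[]
    for i in range(1,k):
        if s[i,4]<40:
            w=onplane(n,c[i],.03)[0]; pts.append([*w[:2],s[i,4],*c[i]])
    pts=np.array(pts); 
    r=np.hypot(pts[:,0]-.545,pts[:,1]+.19); print(np.round(np.c_[pts,r],3))
    # carrier rim top
    m=near&(X[...,2]>.070)&(X[...,2]<.080); print('rim z',np.nanmedian(X[m][:,2]),m.sum())
    q=X[m][:,:2].astype(np.float32); print(cv2.minAreaRect(q))
    # blue
    hsv=cv2.cvtColor(p,cv2.COLOR_BGR2HSV); b=near&(hsv[...,0]>100)&(hsv[...,0]<130)&(hsv[...,1]>120)
    print('blue',np.nanmedian(X[b],0))
    m2=near&(X[...,2]>.022); vv,uu=np.nonzero(m2)
    q=X[near&(X[...,2]>.022)&(X[...,2]<.036)][:,:2].astype(np.float32); print('circ',cv2.minEnclosingCircle(q))
E
```

```text
top stage z med 0.0294989639266472
[[ 6.26000e-01 -1.79000e-01  6.00000e+00  3.79833e+02  1.94167e+02
   8.20000e-02]
 [ 6.20000e-01 -2.21000e-01  4.00000e+00  4.05500e+02  1.98500e+02
   8.10000e-02]
 [ 6.16000e-01 -2.40000e-01  1.00000e+00  4.17000e+02  2.01000e+02
   8.70000e-02]
 [ 6.11000e-01 -1.40000e-01  6.00000e+00  3.55833e+02  2.02833e+02
   8.30000e-02]
 [ 6.07000e-01 -2.50000e-01  1.00000e+00  4.23000e+02  2.06000e+02
   8.60000e-02]
 [ 6.01000e-01 -2.56000e-01  1.00000e+00  4.27000e+02  2.10000e+02
   8.60000e-02]
 [ 5.93000e-01 -2.55000e-01  4.00000e+00  4.26500e+02  2.14500e+02
   8.10000e-02]
 [ 5.77000e-01 -1.13000e-01  6.00000e+00  3.39167e+02  2.22667e+02
   8.30000e-02]
 [ 5.81000e-01 -2.68000e-01  1.00000e+00  4.35000e+02  2.22000e+02
   8.60000e-02]
 [ 5.77000e-01 -2.70000e-01  1.00000e+00  4.36000e+02  2.24000e+02
   8.60000e-02]
 [ 5.74000e-01 -2.72000e-01  1.00000e+00  4.37000e+02  2.26000e+02
   8.70000e-02]
 [ 5.71000e-01 -2.73000e-01  1.00000e+00  4.38000e+02  2.28000e+02
   8.70000e-02]
 [ 5.68000e-01 -2.73000e-01  1.00000e+00  4.38000e+02  2.30000e+02
  
[... 3922 characters left out ...]
e+02  3.11500e+02
   2.60000e-02]
 [ 6.19000e-01 -2.21000e-01  1.00000e+01  3.81500e+02  3.16200e+02
   8.00000e-02]
 [ 4.77000e-01 -2.37000e-01  1.10000e+01  2.93000e+02  3.25000e+02
   8.20000e-02]
 [ 5.93000e-01 -2.54000e-01  9.00000e+00  3.67444e+02  3.31333e+02
   8.00000e-02]
 [ 5.32000e-01 -2.68000e-01  1.10000e+01  3.28545e+02  3.38727e+02
   7.90000e-02]
 [ 5.53000e-01 -2.70000e-01  9.00000e+00  3.42667e+02  3.39222e+02
   8.00000e-02]]
rim z 0.0756441160032776 697
((0.5426722764968872, -0.19062450528144836), (0.15515464544296265, 0.04636457934975624), 81.63898468017578)
blue [ 0.55438176 -0.12491411  0.07639899]
circ ((0.5431087613105774, -0.19194109737873077), 0.09051740914583206)
```

```bash
cat >> h.py <<'E'
from scipy.spatial.transform import Rotation as Ro
A=np.deg2rad(81.4)
def Rt(a=A): 
    y=np.array([np.cos(a),np.sin(a),0]); x=np.array([y[1],-y[0],0]); return Ro.from_matrix(np.c_[x,[0,0,-1],y])
E
python3 - <<'E'
from h import *
s=bot.read_state(); R0=Ro.from_rotvec(s['tcp_rot']); print(np.round(R0.as_matrix(),3))
for R in (Rt(),Rt(A+np.pi)):
    print(np.round((R*R0.inv()).as_rotvec()/(np.pi/4),3))
print(s['q'], (np.array([.544,-.1895,.2])-s['tool_pos'])/.4)
def circ(p):
    a=np.c_[2*p,np.ones(len(p))]; x=np.linalg.lstsq(a,(p**2).sum(1),rcond=None)[0]; return x[:2],np.sqrt(x[2]+x[:2]@x[:2])
print(circ(np.array([[.626,-.179],[.620,-.221],[.611,-.14],[.593,-.255],[.577,-.113],[.535,-.107],[.496,-.123],[.479,-.238],[.469,-.156],[.463,-.198]])))
E
```

```text
[[ 0.327 -0.     0.945]
 [-0.945 -0.     0.327]
 [ 0.    -1.    -0.   ]]
[ 0.    -0.     1.385]
[-0.    -0.    -2.615]
[-1.27490309e+00  2.63837115e-01  1.60398369e+00 -5.36880187e-05
  1.27373513e+00 -3.68807096e-02] [ 0.80877296  1.1211589  -0.07832741]
(array([ 0.54461247, -0.18861526]), np.float64(0.08211552253736437))
```

Emit:
{"api": "play_rows", "payload": {"motion": [[[0.04,0.06,0],[0,0,0.07]],[[0.12,0.16,0],[0,0,0.2]],[[0.2,0.28,0],[0,0,0.35]],[[0.29,0.4,0],[0,0,0.5]],[[0.37,0.52,0],[0,0,0.65]],[[0.46,0.64,0],[0,0,0.8]],[[0.54,0.76,0],[0,0,0.95]],[[0.62,0.87,0],[0,0,1.0]]], "gripper": 0}}

```text
time: 1.7
tool_pos: [0.4694, -0.2882, 0.2317]
tcp_rot: [-1.542, 0.353, -0.354]
wrist_force: [1.0, -0.5, -0.4]
width: 1.004
```

```bash
cat > nxt.py <<'E'
import sys
from h import *
s=bot.read_state(); R0=Ro.from_rotvec(s['tcp_rot'])
T=np.array(eval(sys.argv[1])); 
print('t',s['time'],'pos',np.round(s['tool_pos'],4),'F',np.round(s['wrist_force'],2),'w',s['width'],'q',np.round(s['q'],2))
print('shift',np.round((T-s['tool_pos'])/.4,4),'turn',np.round((Rt()*R0.inv()).as_rotvec()/(np.pi/4),4))
E
python3 nxt.py '[.544,-.189,.13]'
```

```text
t 1.7 pos [ 0.4694 -0.2882  0.2317] F [ 1.02 -0.53 -0.36] w 1.0037545122768188 q [-0.6   0.03  1.87  0.    1.24 -0.15]
shift [ 0.1864  0.2481 -0.2541] turn [0.0004 0.001  0.3825]
```

Emit:
{"api": "play_rows", "payload": {"motion": [[[0.08,0.11,-0.05],[0,0,0.15]],[[0.15,0.2,-0.12],[0,0,0.3]],[[0.187,0.25,-0.2],[0,0,0.385]],[[0.187,0.25,-0.25],[0,0,0.385]],[[0.187,0.25,-0.25],[0,0,0.385]],[[0.187,0.25,-0.25],[0,0,0.385]]]}}

```text
time: 2.45
tool_pos: [0.5435, -0.1912, 0.1324]
tcp_rot: [-1.568, 0.118, -0.12]
wrist_force: [0.8, -0.1, 0.9]
width: 0.998
```

```bash
python3 nxt.py '[.544,-.189,.04]'
python3 - <<'E'
from h import *
for n in ("top","side"):
    p,d=cams.read_camera(n); cv2.imwrite(f"pics/{n}1.png",p[:,:,::-1]); np.save(f"{n}1_d.npy",d)
a=cv2.imread('pics/side1.png')[150:390,200:460]; b=cv2.imread('pics/top1.png')[150:390,260:520]
cv2.imwrite('pics/pair1.png',cv2.resize(np.hstack([a[:,:260],b]),(800,370)))
E
```

```text
t 2.45 pos [ 0.5435 -0.1912  0.1324] F [ 0.82 -0.07  0.94] w 0.9975880458629225 q [-0.38  0.16  1.92 -0.    1.06 -0.23]
shift [ 0.0012  0.0056 -0.231 ] turn [0.001  0.0017 0.0024]
```

View pics/pair1.png

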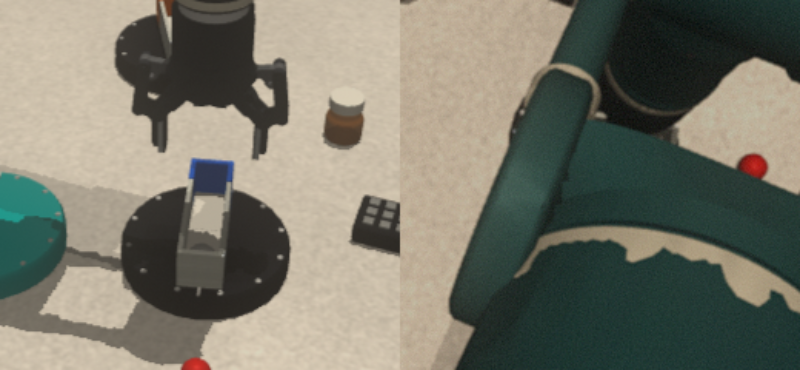

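The side view shows the open fingers, tips at about (160,150) and (258,157) in the crop, straddling the carrier, with the ball at the bare near end. In the top view the arm covers the carrier. I'll check the tip height from depth before going down.

Run:
```python
from h import *
X=cloud('side',np.load('side1_d.npy'))
m=(np.hypot(X[...,0]-.544,X[...,1]+.19)<.08)&(X[...,2]>.1)&(X[...,2]<.25)
P=X[m]; print(P[:,2].min())
for lo in np.arange(.12,.2,.01):
    q=P[(P[:,2]>=lo)&(P[:,2]<lo+.01)]
    if len(q): L=q[q[:,0]<.544];R=q[q[:,0]>=.544]; print(round(lo,2),[(len(a),np.round(a.min(0),3),np.round(a.max(0),3)) for a in (L,R) if len(a)])
```

```text
0.14817207080172623
0.14 [(5, array([ 0.493, -0.196,  0.149]), array([ 0.501, -0.189,  0.15 ])), (2, array([ 0.59 , -0.209,  0.148]), array([ 0.59 , -0.208,  0.15 ]))]
0.15 [(51, array([ 0.487, -0.199,  0.15 ]), array([ 0.502, -0.174,  0.16 ])), (37, array([ 0.583, -0.211,  0.15 ]), array([ 0.597, -0.204,  0.16 ]))]
0.16 [(57, array([ 0.487, -0.198,  0.16 ]), array([ 0.502, -0.174,  0.17 ])), (49, array([ 0.584, -0.214,  0.16 ]), array([ 0.597, -0.205,  0.17 ]))]
0.17 [(59, array([ 0.487, -0.199,  0.17 ]), array([ 0.502, -0.174,  0.18 ])), (50, array([ 0.584, -0.212,  0.17 ]), array([ 0.597, -0.204,  0.18 ]))]
0.18 [(49, array([ 0.481, -0.199,  0.18 ]), array([ 0.501, -0.185,  0.19 ])), (47, array([ 0.583, -0.213,  0.18 ]), array([ 0.601, -0.201,  0.19 ]))]
0.19 [(157, array([ 0.468, -0.201,  0.19 ]), array([ 0.505, -0.171,  0.2  ])), (161, array([ 0.579, -0.217,  0.191]), array([ 0.614, -0.189,  0.2  ]))]
0.2 [(183, array([ 0.468, -0.206,  0.2  ]), array([ 0.544, -0.172,  0.21 ])), (179, array([ 0.545, -0.218,  0.2  ]), array([ 0.616, -0.186,  0.21 ]))]
```

Emit:
{"api": "play_rows", "payload": {"motion": [[[0,0.003,-0.05],[0,0,0]],[[0,0.003,-0.11],[0,0,0]],[[0,0.003,-0.17],[0,0,0]],[[0,0.003,-0.21],[0,0,0]],[[0,0.003,-0.23],[0,0,0]],[[0,0.003,-0.24],[0,0,0]],[[0,0.003,-0.24],[0,0,0]]]}}

```text
time: 3.42
tool_pos: [0.5437, -0.1889, 0.0356]
tcp_rot: [-1.568, 0.117, -0.118]
wrist_force: [-0.6, -0.2, -0.1]
width: 0.998
```

```bash
python3 nxt.py '[.544,-.189,.035]'
```

```text
t 3.425 pos [ 0.5437 -0.1889  0.0356] F [-0.64 -0.15 -0.11] w 0.9976471518436205 q [-0.38  0.27  1.99  0.    0.88 -0.23]
shift [ 0.0008 -0.0003 -0.0015] turn [0.0003 0.0007 0.0001]
```

Emit:
{"api": "play_rows", "payload": {"motion": [[[0,0,0],[0,0,0]],[[0,0,0],[0,0,0]],[[0,0,0],[0,0,0]],[[0,0,0],[0,0,0]],[[0,0,0],[0,0,0]],[[0,0,0],[0,0,0]],[[0,0,0],[0,0,0]],[[0,0,0],[0,0,0]]], "gripper": 1, "squeeze": 55}}

```text
time: 4.42
tool_pos: [0.5439, -0.1889, 0.0361]
tcp_rot: [-1.568, 0.117, -0.119]
wrist_force: [-0.5, 0.3, 6.2]
width: 0.53
```

```bash
python3 nxt.py '[.544,-.189,.035]'
```

```text
t 4.425 pos [ 0.5439 -0.1889  0.0361] F [-0.49  0.27  6.23] w 0.5300071095351256 q [-0.38  0.27  1.99 -0.    0.88 -0.23]
shift [ 0.0004 -0.0002 -0.0026] turn [ 0.0005  0.0012 -0.    ]
```

Emit:
{"api": "play_rows", "payload": {"motion": [[[0,0,0.01],[0,0,0]],[[0,0,0.03],[0,0,0]],[[0,0,0.06],[0,0,0]],[[0,0,0.1],[0,0,0]],[[0,0,0.15],[0,0,0]],[[0,0,0.2],[0,0,0]],[[0,0,0.24],[0,0,0]],[[0,0,0.27],[0,0,0]],[[0,0,0.28],[0,0,0]],[[0,0,0.28],[0,0,0]]]}}

```text
time: 5.68
tool_pos: [0.5432, -0.1887, 0.1472]
tcp_rot: [-1.567, 0.118, -0.118]
wrist_force: [-0.6, 0.2, -3.9]
width: 0.537
```

```bash
python3 nxt.py '[.544,-.189,.148]'
python3 - <<'E'
from h import *
p,d=cams.read_camera('side'); np.save('side2_d.npy',d); cv2.imwrite('pics/side2.png',cv2.resize(p[120:380,180:480,::-1],(690,598),interpolation=cv2.INTER_CUBIC))
E
```

```text
t 5.675 pos [ 0.5432 -0.1887  0.1472] F [-0.56  0.16 -3.95] w 0.5365136292407208 q [-0.38  0.14  1.91  0.    1.09 -0.23]
shift [ 0.002  -0.0008  0.002 ] turn [-0.0001 -0.0002  0.0002]
```

View pics/side2.png

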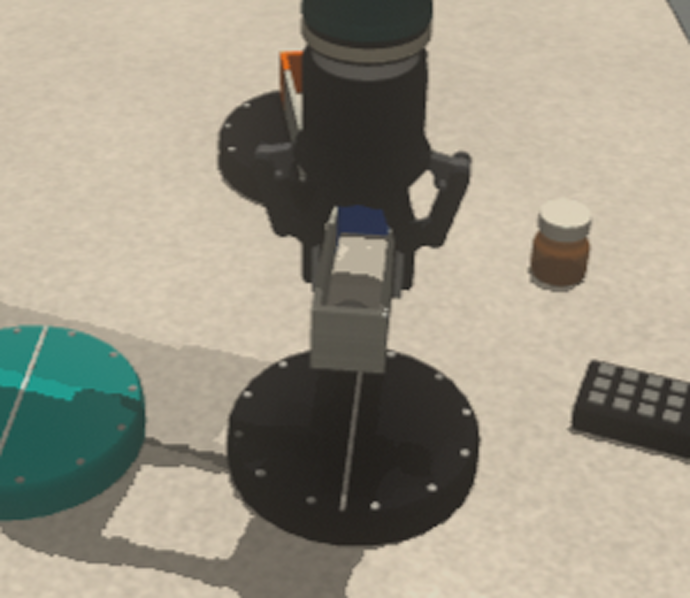

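Emit:
{"api": "play_rows", "payload": {"motion": [[[0,0,0],[-0.022,0.0033,0]],[[0,0,0],[-0.055,0.0083,0]],[[0,0,0],[-0.088,0.0133,0]],[[0,0,0],[-0.121,0.0183,0]],[[0,0,0],[-0.154,0.0233,0]],[[0,0,0],[-0.187,0.0283,0]],[[0,0,0],[-0.22,0.0333,0]],[[0,0,0],[-0.253,0.0383,0]],[[0,0,0],[-0.275,0.0416,0]],[[0,0,0],[-0.286,0.0432,0]]]}}

```text
time: 6.98
tool_pos: [0.5433, -0.1886, 0.1472]
tcp_rot: [-1.795, 0.135, -0.107]
wrist_force: [-0.0, 0.0, -3.1]
width: 0.535
```

```bash
cat > tilt.py <<'E'
from h import *
s=bot.read_state(); R=Ro.from_rotvec(s['tcp_rot']).as_matrix()
print('t',s['time'],'tilt',np.degrees(np.arcsin(-R[2,2])),'roll x',np.degrees(np.arcsin(R[2,0])),'pos',np.round(s['tool_pos'],4),'F',np.round(s['wrist_force'],2),'T',np.round(s['torque'],3),'w',round(s['width'],3),'q',np.round(s['q'],2))
E
python3 tilt.py
```

```text
t 6.975 tilt 13.054986095367433 roll x -0.00435537739046455 pos [ 0.5433 -0.1886  0.1472] F [-0.01  0.03 -3.06] T [ 0.227 -0.038  0.016] w 0.535 q [-0.24  0.14  1.94 -0.26  1.06  0.03]
```

Emit:
{"api": "play_rows", "payload": {"motion": [[[0,0,0],[-0.03,0.0045,0]],[[0,0,0],[-0.08,0.012,0]],[[0,0,0],[-0.13,0.0197,0]],[[0,0,0],[-0.19,0.0287,0]],[[0,0,0],[-0.25,0.0378,0]],[[0,0,0],[-0.3,0.0453,0]],[[0,0,0],[-0.34,0.0514,0]],[[0,0,0],[-0.365,0.0552,0]],[[0,0,0],[-0.374,0.0565,0]],[[0,0,0],[-0.374,0.0565,0]]]}}

```text
time: 8.22
tool_pos: [0.5434, -0.1888, 0.1473]
tcp_rot: [-2.09, 0.157, -0.091]
wrist_force: [-0.0, 0.1, -3.6]
width: 0.533
```

```bash
python3 tilt.py
python3 - <<'E'
from h import *
p,d=cams.read_camera('side'); np.save('side3_d.npy',d); cv2.imwrite('pics/side3.png',cv2.resize(p[120:380,180:480,::-1],(690,598),interpolation=cv2.INTER_CUBIC))
p,d=cams.read_camera('top'); np.save('top3_d.npy',d); cv2.imwrite('pics/top3.png',p[:,:,::-1])
X=cloud('side',np.load('side3_d.npy')); m=(np.abs(X[...,0]-.544)<.06)&(np.abs(X[...,1]+.24)<.06)&(X[...,2]>.1)
E
```

```text
t 8.225 tilt 30.03285595199714 roll x 0.014455966674960085 pos [ 0.5434 -0.1888  0.1473] F [-0.01  0.12 -3.62] T [ 0.569 -0.077  0.   ] w 0.533 q [-0.07  0.18  1.96 -0.59  1.12  0.37]
```

View pics/side3.png

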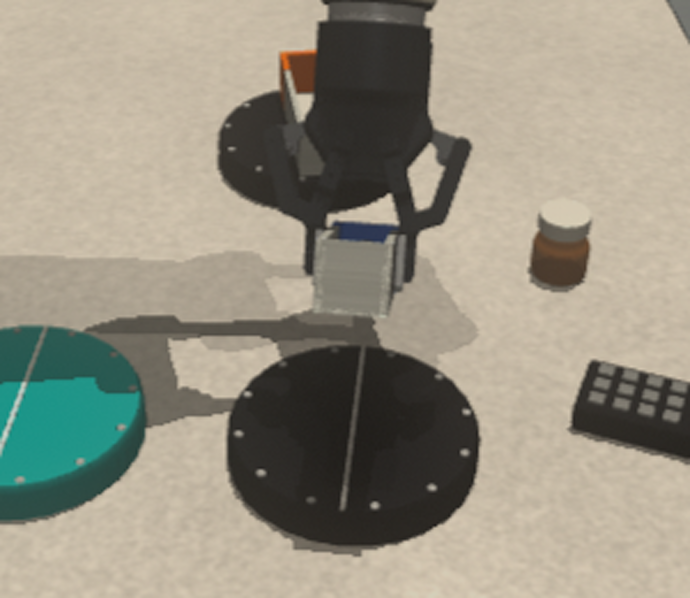

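View pics/top3.png

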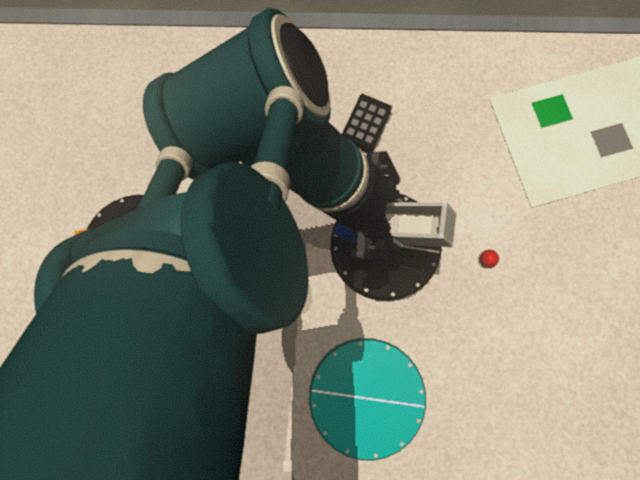

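The top view shows the bare end's floor empty at (430,225), so the ball has rolled toward the blue end. The side view shows the carrier tilted blue end down. I'll check the true tilt from depth (the carrier could have turned in the pads) and measure the exposed white line.

Run:
```python
from h import *
d=np.load('side3_d.npy'); X=cloud('side',d)
# end face crop pixel region: crop (325-385,250-300)/2.3 + (180,120)
u0,u1,v0,v1=[int(a) for a in (180+328/2.3,180+382/2.3,120+252/2.3,120+300/2.3)]
P=X[v0:v1,u0:u1].reshape(-1,3); P=P[np.isfinite(P).all(1)]
c=np.median(P,0); P=P[np.linalg.norm(P-c,axis=1)<.04]; n=np.linalg.svd(P-P.mean(0),full_matrices=False)[2][2]; n*=-np.sign(n[1])
print('end face',P.mean(0),n,'tilt',np.degrees(np.arcsin(n[2])),'yaw',np.degrees(np.arctan2(-n[1],-n[0])),len(P))
# white line
p,_=cams.read_camera('side'); g=p.astype(int).mean(2)
X2=onplane('side',np.array([[u,v] for v in range(480) for u in range(640)]),.03)[:,:2].reshape(480,640,2)
D=X2-np.array([.544,-.189]); r=np.hypot(D[...,0],D[...,1]); ang=np.deg2rad(81.4)
off=D@np.array([np.sin(ang),-np.cos(ang)]); 
m=(r<.085)&(np.abs(off)<.01)&(g>g[(r<.07)].mean()+25)
Q=X2[m]; vx=cv2.fitLine(Q.astype(np.float32),cv2.DIST_HUBER,0,.001,.001).ravel(); print('line side',vx,np.degrees(np.arctan2(vx[1],vx[0])),m.sum())
# circle: dots
for nm in ('top3','side3'):
    n_=nm[:-1]; X=cloud(n_,np.load(nm+'_d.npy')); 
    mm=(np.abs(X[...,2]-.03)<.004)&(np.hypot(X[...,0]-.544,X[...,1]+.19)<.11); print(nm,cv2.minEnclosingCircle(X[mm][:,:2].astype(np.float32)))
```

```text
end face [ 0.53609654 -0.24437013  0.20154743] [-0.1283036  -0.85977385  0.49429456] tilt 29.623243528421796 yaw 81.5124155499134 501
line side [ 0.14582682  0.98931015  0.54238    -0.19620514] 81.61484 148
top3 ((0.5436936616897583, -0.1889968365430832), 0.08891582489013672)
side3 ((0.5431941747665405, -0.19118928909301758), 0.09045136719942093)
```

Emit:
{"api": "play_rows", "payload": {"motion": [[[0,0,0],[0,0,0]],[[0,0,0],[0,0,0]],[[0,0,0],[0,0,0]],[[0,0,0],[0,0,0]],[[0,0,0],[0,0,0]],[[0,0,0],[0,0,0]],[[0,0,0],[0,0,0]]]}}

```text
time: 9.25
tool_pos: [0.5433, -0.1888, 0.1473]
tcp_rot: [-2.09, 0.157, -0.091]
wrist_force: [1.4, 0.2, -3.6]
width: 0.536
```

Emit:
{"api": "play_rows", "payload": {"motion": [[[0,0,0],[0.02,-0.003,0]],[[0,0,0],[0.06,-0.009,0]],[[0,0,0],[0.11,-0.0166,0]],[[0,0,0],[0.17,-0.0257,0]],[[0,0,0],[0.23,-0.0347,0]],[[0,0,0],[0.29,-0.0438,0]],[[0,0,0],[0.35,-0.0529,0]],[[0,0,0],[0.41,-0.0619,0]],[[0,0,0],[0.46,-0.0695,0]],[[0,0,0],[0.5,-0.0755,0]]]}}

```text
time: 10.5
tool_pos: [0.5432, -0.1894, 0.1477]
tcp_rot: [-1.693, 0.127, -0.113]
wrist_force: [0.7, 0.3, -2.1]
width: 0.536
```

Emit:
{"api": "play_rows", "payload": {"motion": [[[0,0,0],[0.035,-0.0053,0]],[[0,0,0],[0.065,-0.0098,0]],[[0,0,0],[0.095,-0.0144,0]],[[0,0,0],[0.12,-0.0181,0]],[[0,0,0],[0.14,-0.0212,0]],[[0,0,0],[0.152,-0.023,0]],[[0,0,0],[0.16,-0.0242,0]],[[0,0,0],[0.16,-0.0242,0]],[[0,0,0],[0.16,-0.0242,0]]]}}

```text
time: 11.62
tool_pos: [0.5433, -0.1887, 0.1473]
tcp_rot: [-1.568, 0.118, -0.118]
wrist_force: [0.0, 0.5, -3.3]
width: 0.533
```

```bash
python3 tilt.py; python3 nxt.py '[.544,-.189,.0365]'
python3 - <<'E'
from h import *
p,d=cams.read_camera('side'); np.save('side4_d.npy',d); cv2.imwrite('pics/side4.png',cv2.resize(p[120:380,180:480,::-1],(690,598),interpolation=cv2.INTER_CUBIC))
X=cloud('side',d)
K=proj('side',[[.544-.148*.075,-.189-.989*.075,.16]])[0]; print(K)
u,v=K.astype(int)
P=X[v-14:v+14,u-10:u+10].reshape(-1,3); P=P[np.isfinite(P).all(1)]; 
c=np.median(P,0); P=P[np.abs(P[:,1]-c[1])<.015]; n=np.linalg.svd(P-P.mean(0),full_matrices=False)[2][2]; n*=-np.sign(n[1])
print('end face',P.mean(0),n,'tilt',np.degrees(np.arcsin(n[2])),'yaw',np.degrees(np.arctan2(-n[1],-n[0])),len(P),'zrange',P[:,2].min(),P[:,2].max())
E
```

```text
t 11.625 tilt 0.0020153551843814423 roll x -0.0009405442230477044 pos [ 0.5433 -0.1887  0.1473] F [ 0.04  0.54 -3.33] T [ 0.097 -0.035 -0.021] w 0.533 q [-0.38  0.14  1.91 -0.    1.09 -0.23]
t 11.625 pos [ 0.5433 -0.1887  0.1473] F [ 0.04  0.54 -3.33] w 0.5331031755618395 q [-0.38  0.14  1.91 -0.    1.09 -0.23]
shift [ 0.0017 -0.0008 -0.2769] turn [ 0. -0. -0.]
[331.25696873 270.6103816 ]
end face [ 0.53192865 -0.2631716   0.1646848 ] [-0.14070304 -0.9899517  -0.01408111] tilt -0.8068147995316818 yaw 81.91066247980237 496 zrange 0.1405696667938088 0.18843611547913058
```

View pics/side4.png

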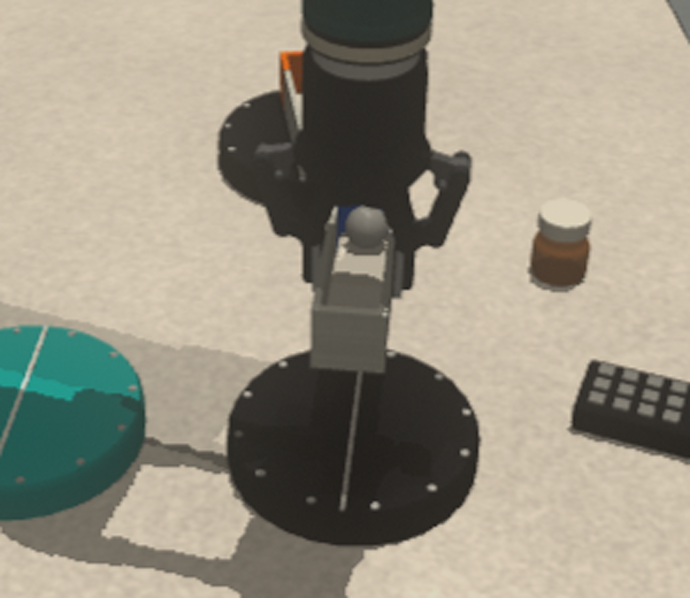

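Side view: the ball sits at the blue end at (365,228), and the carrier is level, in line with the stage's white line. I'm lowering it now, slowly at the end.

Emit:
{"api": "play_rows", "payload": {"motion": [[[0,0,-0.01],[0,0,0]],[[0,0,-0.04],[0,0,0]],[[0,0,-0.08],[0,0,0]],[[0,0,-0.12],[0,0,0]],[[0,0,-0.16],[0,0,0]],[[0,0,-0.2],[0,0,0]],[[0,0,-0.23],[0,0,0]],[[0,0,-0.25],[0,0,0]],[[0,0,-0.26],[0,0,0]],[[0,0,-0.262],[0,0,0]]]}}

```text
time: 12.92
tool_pos: [0.5435, -0.1888, 0.0425]
tcp_rot: [-1.568, 0.118, -0.118]
wrist_force: [-0.4, 0.5, -3.7]
width: 0.535
```

Emit:
{"api": "play_rows", "payload": {"motion": [[[0,0,-0.002],[0,0,0]],[[0,0,-0.004],[0,0,0]],[[0,0,-0.006],[0,0,0]],[[0,0,-0.008],[0,0,0]],[[0,0,-0.01],[0,0,0]],[[0,0,-0.012],[0,0,0]],[[0,0,-0.013],[0,0,0]],[[0,0,-0.014],[0,0,0]],[[0,0,-0.015],[0,0,0]],[[0,0,-0.015],[0,0,0]]]}}

```text
time: 14.18
tool_pos: [0.5433, -0.1887, 0.0364]
tcp_rot: [-1.568, 0.118, -0.118]
wrist_force: [-0.2, -0.4, -3.5]
width: 0.529
```

```bash
python3 tilt.py
```

```text
t 14.175 tilt -0.0007985195261751868 roll x -0.003904754187071918 pos [ 0.5433 -0.1887  0.0364] F [-0.2  -0.44 -3.48] T [ 0.077  0.033 -0.016] w 0.529 q [-0.38  0.27  1.99 -0.    0.88 -0.23]
```

Emit:
{"api": "play_rows", "payload": {"motion": [[[0,0,-0.001],[0,0,0]],[[0,0,-0.002],[0,0,0]],[[0,0,-0.003],[0,0,0]],[[0,0,-0.003],[0,0,0]]]}}

```text
time: 14.68
tool_pos: [0.5434, -0.1888, 0.0361]
tcp_rot: [-1.568, 0.118, -0.118]
wrist_force: [-3.7, 0.4, 5.4]
width: 0.528
```

Emit:
{"api": "play_rows", "payload": {"motion": [[[0,0,0],[0,0,0]],[[0,0,0],[0,0,0]],[[0,0,0],[0,0,0]]], "squeeze": 20}}

```text
time: 15.05
tool_pos: [0.5434, -0.1888, 0.0361]
tcp_rot: [-1.568, 0.118, -0.118]
wrist_force: [-4.2, 1.6, 5.6]
width: 0.534
```

Emit:
{"api": "play_rows", "payload": {"motion": [[[0,0,0],[0,0,0]],[[0,0,0],[0,0,0]],[[0,0,0],[0,0,0]],[[0,0,0],[0,0,0]],[[0,0,0],[0,0,0]],[[0,0,0],[0,0,0]],[[0,0,0],[0,0,0]],[[0,0,0],[0,0,0]]], "gripper": 0}}

```text
time: 16.05
tool_pos: [0.5433, -0.1887, 0.0353]
tcp_rot: [-1.568, 0.118, -0.118]
wrist_force: [-0.2, 0.4, -1.3]
width: 0.996
```

```bash
python3 tilt.py
```

```text
t 16.05 tilt 0.001601158019262421 roll x -0.0004990609590933245 pos [ 0.5433 -0.1887  0.0353] F [-0.2   0.39 -1.29] T [ 0.022 -0.009  0.006] w 0.996 q [-0.38  0.27  1.99 -0.    0.88 -0.23]
```

Released. Next I'll go straight up, then back the arm off so the top camera can see the carrier.

Emit:
{"api": "play_rows", "payload": {"motion": [[[0,0,0.03],[0,0,0]],[[0,0,0.09],[0,0,0]],[[0,0,0.17],[0,0,0]],[[0,0,0.26],[0,0,0]],[[0,0,0.36],[0,0,0]],[[0,0,0.45],[0,0,0]],[[0,0,0.49],[0,0,0]],[[0,0,0.49],[0,0,0]]]}}

```text
time: 17.05
tool_pos: [0.5441, -0.189, 0.2328]
tcp_rot: [-1.568, 0.116, -0.12]
wrist_force: [0.8, -0.1, -0.7]
width: 0.999
```

Emit:
{"api": "play_rows", "payload": {"motion": [[[-0.04,-0.06,0],[0,0,-0.07]],[[-0.12,-0.16,0],[0,0,-0.2]],[[-0.2,-0.28,0],[0,0,-0.35]],[[-0.29,-0.4,0],[0,0,-0.5]],[[-0.37,-0.52,0],[0,0,-0.65]],[[-0.46,-0.64,0],[0,0,-0.8]],[[-0.54,-0.76,0],[0,0,-0.95]],[[-0.62,-0.87,0],[0,0,-1.0]],[[-0.62,-0.87,0],[0,0,-1.0]]]}}

```text
time: 18.18
tool_pos: [0.2921, -0.5384, 0.2283]
tcp_rot: [-1.442, 0.736, -0.731]
wrist_force: [-0.1, 0.3, -0.3]
width: 1.002
```

```bash
python3 tilt.py
python3 - <<'E'
from h import *
ims=[]
for n in ("top","side"):
    p,d=cams.read_camera(n); X=cloud(n,d); b=p[:,:,::-1].copy(); cv2.imwrite(f'pics/{n}5.png',b)
    near=np.hypot(X[...,0]-.545,X[...,1]+.19)<.13
    m=near&(X[...,2]>.070)&(X[...,2]<.080); print(n,'rim z',np.nanmedian(X[m][:,2]),cv2.minAreaRect(X[m][:,:2].astype(np.float32)))
    print(' circ',cv2.minEnclosingCircle(X[near&(X[...,2]>.022)&(X[...,2]<.036)][:,:2].astype(np.float32)))
    K,R,t=cal(n)
    for l in ('ball_center','carrier_blue_mid'): print(l,[(round(r["conf"],2),np.round(R.T@(np.array(r["xyz"])-t),3).tolist()) for r in cams.mark_of(n,l)])
    c=b[165:335,310:480] if n=='top' else b[220:390,250:420]; ims.append(cv2.resize(c,(400,400),interpolation=cv2.INTER_CUBIC))
cv2.imwrite('pics/pair5.png',np.hstack(ims))
E
```

```text
t 18.175 tilt 0.012241663981657352 roll x -0.2284571667746646 pos [ 0.2921 -0.5384  0.2283] F [-0.1   0.31 -0.29] T [ 0.019 -0.011 -0.02 ] w 1.002 q [-1.11  0.15  1.74 -0.    1.25 -0.17]
top rim z 0.07464351383476354 ((0.5441649556159973, -0.18939127027988434), (0.15042603015899658, 0.04721572995185852), 81.45109558105469)
 circ ((0.5442559719085693, -0.1893417090177536), 0.0900714173913002)
ball_center [(0.67, [0.559, -0.135, 0.051])]
carrier_blue_mid [(0.72, [0.549, -0.191, 0.051])]
side rim z 0.07562690644837408 ((0.5425677299499512, -0.18991339206695557), (0.15582118928432465, 0.046334538608789444), 81.59774780273438)
 circ ((0.5416695475578308, -0.19163601100444794), 0.09052115678787231)
ball_center [(0.87, [0.526, -0.36, 0.019]), (0.49, [0.552, -0.137, 0.05])]
carrier_blue_mid [(0.69, [0.546, -0.189, 0.053])]
```

View pics/pair5.png

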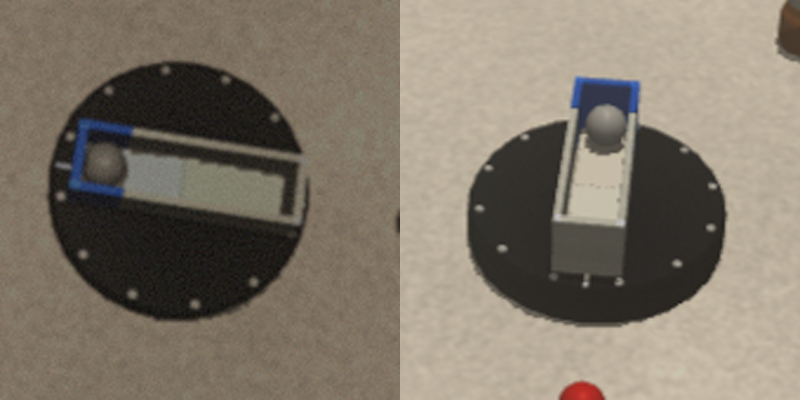

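View pics/top5.png

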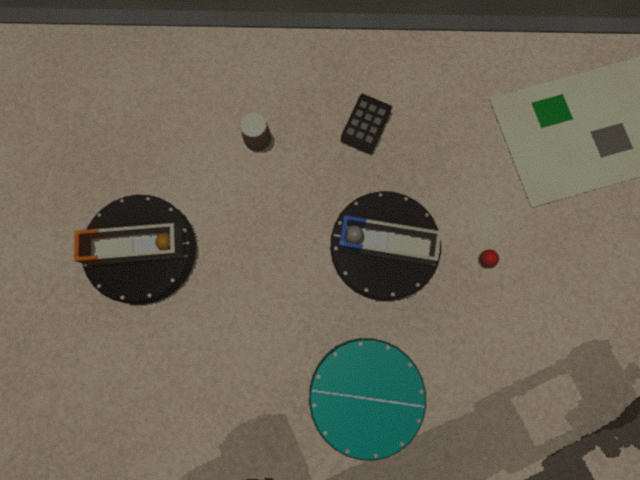

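The top view shows the ball at (354,234) in the blue end, and the carrier centred on its stage along the white line. The orange carrier, keypad, jar and everything else are where they were.

```bash
python3 -c "
from workcell import bot
print(bot.finish_job())"
```

```text
the job is handed in; nothing more can be done
None
```

The job is done and handed in, at about 18.5 s on the robot's clock. The steel ball is at the blue end, and the carrier is back on the middle of its own black stage along the white line.

- **Tilt:** I gripped the carrier across its width at 55 N, lifted it about 112 mm and tilted it blue end down in stages. The arm read 30.0° and depth on the bare end face read 29.6°. It held there about 1.25 s, and no reading was steeper than 30°.
- **Setting down:** I brought it level with the ball at the blue end and lowered it slowly. Contact force was about 5 N. I then eased the grip, opened the fingers and backed the arm away.
- **Final position (top camera):** the carrier is centred within about 0.2 mm of the stage centre, at 81.45° against roughly 81.3–81.6° for the white line. The ball's centre is near (0.559, -0.135), which is in the blue end.
- **Other things:** the orange carrier, keypad, jar, red ball and turquoise stage look unmoved in the last pictures.

**Disagreements in the checks:**
- The side camera put the carrier about 2 mm off the stage centre. Its calibration is only good to about 2 mm and part of the stage is hidden from it, so I trusted the top camera.
- In the side view the network also reported a "ball" near (0.526, -0.360), with the higher confidence. That is the loose red ball.

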